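# Test the grinder's stop button and reset it

## Task

Before the bench grinder is used, test its latching stop button: push the big winged mushroom head all the way in with a fingertip until it stays down, then push one of its wings round clockwise (seen from above) until the head has come all the way back out, and take the hand away. Only push, do not grip the head; leave the small start button on the same box unpressed and the padlock, ring handle and rim lock where they lie.

Things in the scene. Friction and masses are not known exactly. Their poses are not given: they have to be found in the camera images.
- stop_box: grey metal button box screwed to the bench, 140 (x) x 230 (y) x 60 mm high; origin at the centre of its underside, z up. On its flat top, in the box's own frame: the mushroom stop at x 0, y +45 mm; the small start button at x 0, y -75 mm
- head_top (a point): centre of the flat top of the black mushroom stop head, on its vertical axis; moves with the head: 110 mm above the bench when out, 102 mm when pressed in. The dome is 52 mm in diameter and 30 mm tall (its flat top is 26 mm across). Gap from box top to underside of head and wings: 20 mm when out, 12 mm when in
- wing_a (a point): middle of one of the head's two opposite radial wings, 45 mm from the axis, 19 mm below the head's top, halfway through the wing's thickness; on the box's +x side when at rest; moves with the head. A wing runs from the dome to 55 mm from the axis, is 12 mm thick and 22 mm tall, its top 8 mm below the head's top; its upright flat sides are for a finger to push
- wing_b (a point): the same point of the opposite wing, on the box's -x side
- stop_press (a joint): how far the head is pressed in, m: 0 out, 0.008 fully in (hard stop). Pushing it in takes about 3 N, lifting it about 5 N (friction), and it stays where it is left
- stop_twist (a joint): how far the head is turned clockwise seen from above, rad: 0 at rest, 1.0 at its stop; a weak spring (under 0.1 N m) turns it back to 0 when let go. A cam lifts the pressed head as it turns, about 10 mm per rad: turning a fully pressed head to 0.8 rad or more drives it fully out. A head that is out turns freely; pressing it turns it back to 0
- start_top (a point): centre of the top of the small black start button, 24 mm in diameter, in a round 37 mm collar 8 mm high, 69 mm above the bench; not to be pressed
- start_button (a joint): how far the start button is pressed, m: 0 out, 0.005 fully in (spring return)
- padlock: brass padlock lying flat, loose: body 50 x 55 x 22 mm and a steel shackle reaching 60 mm from the origin along +x; origin at the centre of the body's underside
- ring_handle: blackened iron ring handle lying flat, loose: ring 80 mm across, 12 mm thick, origin at its centre on the bench; its small mounting plate 30 x 45 x 10 mm reaches 63 mm from the origin along +x, stub 16 mm high
- rim_lock: heavy bronze rim lock lying flat, loose: 90 x 130 x 32 mm with a faceplate 150 x 42 mm on its -x side and a bolt reaching 66 mm from the origin along -x; origin at the centre of its underside

How it is judged:
On the way, in this order (a step that is already met when the one before it is completed fails the run):
1. the stop head is pressed all the way in (7 mm or more) (value of joint stop_press above 0.007 m), for 0.2 s.
2. the head is turned clockwise and has come out (turned over 0.6 rad, less than 1.5 mm in) (value of joint stop_twist above 0.6 rad and value of joint stop_press below 0.0015 m), for 0.1 s.
At the end, for the whole second after the job is handed in: The stop head was pressed in (at least 7 of 8 mm), then turned clockwise until it was out, and is now out (less than 1.5 mm in) and turned back to rest (less than 0.1 rad); the start button is out; padlock, ring handle and rim lock lie within 15 mm of where they were (value of joint stop_press below 0.0015 m and value of joint stop_twist below 0.1 rad and value of joint start_button below 0.001 m and distance of each of padlock, ring_handle, rim_lock from where it was at the start of the episode below 0.015 m); the robot touches nothing.
It fails at once if the start button is pressed (over 2.5 mm) (value of joint start_button above 0.0025 m).
It fails at once if the head is gripped (over 35 N between fingers and head while it is between its stops: less than 7.5 mm in and turned less than 0.9 rad) (contact force between the fingers and stop_twist above 35 N and value of joint stop_press below 0.0075 m and value of joint stop_twist below 0.9 rad).
It fails at once if the padlock, ring handle or rim lock is lifted or shifted over 15 mm (distance of any of padlock, ring_handle, rim_lock from where it was at the start of the episode above 0.015 m).
It also fails if it takes over 43 s, if anything falls off the work surface, if the arm or the gripper's body presses on something with over 40 N, if the wrist force passes 120 N, or if a joint passes its speed limit or range.

## Robot

A 7-joint arm with a two-finger parallel gripper is mounted at the origin on the work surface. World frame = base frame: x ahead of the robot, y to its left, z up, the work surface at z = 0. Lengths are in m, angles in rad, forces in N, time in s.
With the tool pointing down it reaches from about 0.425 to 0.95 m from the base axis. Payload 4.7 kg.
Tool frame: the origin (TCP) lies between the finger pads; the fingertips stand 25 mm ahead of it and the grasp point (between the pads) lies 6 mm ahead of it; z points along the fingers, y is the line along which they close (so a half turn about z gives the same grasp; the last joint's range is limited). The gripper opens to 85 mm and grips with 20 to 120 N. Pads are 22 mm wide; open, the fingers measure 114 mm over their backs; the gripper's body (76 mm by 85 mm) begins 54 mm behind the grasp point. The pads swing forward as they close: fully open they stand 13 mm farther back than shut.
Start: joints at [-1.166, 0.469, -0.049, 1.532, 0.024, 1.141, -0.082], TCP at [0.284, 0.613, 0.256] pointing down, gripper open.
Joint ranges: [-2.59, 2.59], [-0.33, 1.99], [-1.39, 1.29], [0.1, 2.45], [-1.04, 4.18], [0.21, 1.99], [-2.66, 2.66]. Speed limits (rad/s): [2.57, 2.57, 3.14, 3.14, 3.14, 3.14, 3.14].

## Interface

Orientations are given as a 3x3 rotation matrix whose columns are the frame's x, y, z axes.
In Python, from rig import * gives the robot as it stands. Calls block until the motion is done:
- movep(position, orientation): joint-space move of the TCP to a pose.
- move_l(position, attitude=None, feed=0.15, until_force=None): straight line of the TCP; attitude=None keeps the orientation; feed is the mean speed in m/s. With until_force (N) it stops when the force on the tool has changed by that much, and returns True; else False.
- move_joints(angles): joint-space move.
- command_gripper(opening, newtons=None): finger opening in m; newtons is the grip in N (None keeps the last); returns when the fingers have stopped.
- sleep(seconds).
- inverse_kinematics(position, orientation): joint angles nearest the present ones, or None.
- sense(): the state.
- camera(name): name is "scene" or "top" or "wrist"; returns (picture, depth): 400x640x3 uint8, red, green, blue; 400x640 float32, m along the optical axis (not along the pixel's ray), 0 where there is no reading.
- camera_params(name): a dict with "K" (3x3 intrinsics, pixels), "position" and "rotation" of the camera in the world; the wrist camera has in their place "tool_from_camera" (4x4, takes a point from camera to tool coordinates, whose origin is the TCP and whose axes are the flange's). Camera axes: x right, y down, z forward; pixel columns grow to the right and rows downward; lengths in m; the calibration is good to about 2 mm. A picture is of the moment at which its call begins: read the wrist's pose just before it. camera_params takes no time and is no camera call.
A pose or a line that the arm cannot do raises Unreachable and nothing moves.
- finish_job(): hands the job in; it is judged then, once.
The state is a dict: "time_s": time; "joint_pos": joint angles; "qd": joint speeds; "joint_efforts": joint torques, N m; "position": TCP position; "tcp_rot": TCP orientation; "wrist_force": force on the tool from outside, world axes, zero at the start; "ft_torque": the same for the moment, N m; "finger_gap": finger opening in m; "gripper_force": force on a finger pad.
Only numpy, scipy, OpenCV 4.12 (cv2) and the standard library are available. Lean on these libraries where they do the work, as an engineer would, in place of code of your own. Each camera call takes 0.05 s, during which the arm holds its last target. There are 200 camera calls.

## Working session

There is one attempt and no reset: what is moved stays moved. The work goes in short steps, each a Python script; the robot and the scene stay as the last script left them, time stands still between calls to the robot, and variables do not carry over. Pictures are saved under pics/ and viewed, at most 10 in all, crops included, and the job is handed in when it is done.

```bash
mkdir -p pics
python3 - <<'E'
from rig import *
import cv2,numpy as np
for n in("top","scene"):
    p,d=camera(n);cv2.imwrite(f"pics/{n}.png",p[:,:,::-1]);np.save(f"pics/{n}_d.npy",d);c=camera_params(n);print(n,c)
s=sense();print(s["position"],s["tcp_rot"],s["time_s"])
E
```

```text
top {'K': array([[407.3898265 ,   0.        , 319.01931915],
       [  0.        , 407.3898265 , 195.78195911],
       [  0.        ,   0.        ,   1.        ]]), 'position': array([0.38324303, 0.03069874, 1.03931235]), 'rotation': array([[-0.01776984, -0.98245198,  0.18566728],
       [-0.99982942,  0.01839609,  0.00165062],
       [-0.00503721, -0.18560628, -0.98261128]])}
scene {'K': array([[427.33202544,   0.        , 318.21736146],
       [  0.        , 427.33202544, 201.51032079],
       [  0.        ,   0.        ,   1.        ]]), 'position': array([1.33397637, 0.2884983 , 0.70033028]), 'rotation': array([[-0.3134714 ,  0.56637465, -0.76220433],
       [ 0.9493657 ,  0.20465948, -0.23836792],
       [ 0.02098679, -0.79833217, -0.60185156]])}
[0.28352047 0.61204854 0.255335  ] [[-9.07360425e-01  4.20352953e-01 -6.74543963e-04]
 [ 4.20353487e-01  9.07358956e-01 -1.63415889e-03]
 [-7.48700087e-05 -1.76631801e-03 -9.99998437e-01]] 0.1
```

View pics/top.png

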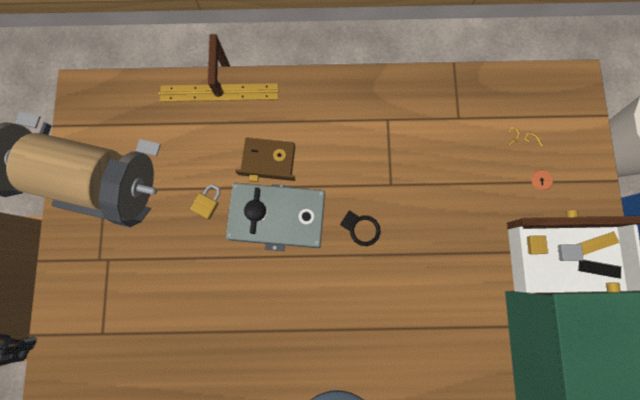

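View pics/scene.png

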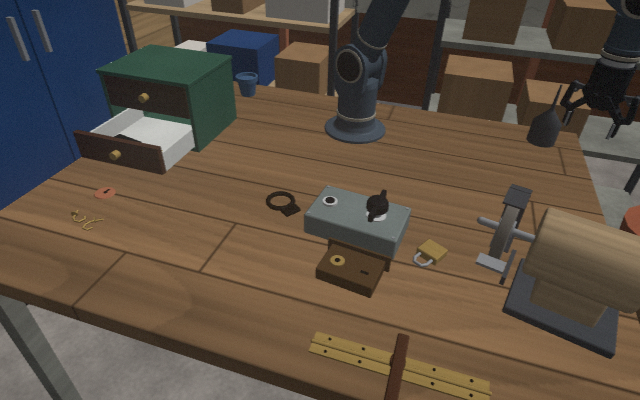

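The top view shows the box around (275,215), with the head at (255,211), its wings up and down in the image, and the start button at (306,216). The padlock is at (206,203), the rim lock at (267,158) and the ring handle at (362,229). The scene view agrees.

```bash
cat > h.py <<'E'
from rig import *
import cv2,numpy as np
def ray(c,uv,z,R=None,t=None):
    R=c["rotation"] if R is None else R; t=c["position"] if t is None else t
    v=R@np.linalg.solve(c["K"],[uv[0],uv[1],1.]); return t+v*(z-t[2])/v[2]
E
python3 - <<'E'
from h import *
c=camera_params("top");im=cv2.imread("pics/top.png");d=np.load("pics/top_d.npy")
hsv=cv2.cvtColor(im,cv2.COLOR_BGR2HSV)
g=((hsv[...,1]<60)&(hsv[...,2]>80)).astype(np.uint8);m=np.zeros_like(g);m[178:252,222:330]=g[178:252,222:330]
m=cv2.morphologyEx(m,cv2.MORPH_OPEN,np.ones((5,5)))
cs=max(cv2.findContours(m,0,1)[0],key=cv2.contourArea);r=cv2.minAreaRect(cs);print(r)
for p in cv2.boxPoints(r):print("corner",ray(c,p,.06)[:2])
k=(im.max(2)<55).astype(np.uint8);mm=np.zeros_like(k);mm[184:240,240:272]=k[184:240,240:272]
ys,xs=np.nonzero(mm);print(len(xs),xs.min(),xs.max(),ys.min(),ys.max())
for y in range(ys.min(),ys.max()+1,3):print(y,xs[ys==y].min(),xs[ys==y].max(),end="; ")
print("head",ray(c,(255,211),.105))
w=((hsv[...,1]<50)&(hsv[...,2]>200)).astype(np.uint8);w[:, :295]=0;w[:,318:]=0;w[:200]=0;w[230:]=0
ys,xs=np.nonzero(w);u=((xs.min()+xs.max())/2,(ys.min()+ys.max())/2);print("start",u,ray(c,u,.068))
cv2.imwrite("pics/c.png",cv2.resize(im[170:260,180:400],None,fx=3.6,fy=3.6,interpolation=cv2.INTER_CUBIC))
E
```

```text
((274.9356689453125, 217.1435546875), (94.62803649902344, 65.57295227050781), 5.710592269897461)
corner [0.45245534 0.26054656]
corner [0.61244266 0.24848254]
corner [0.58436329 0.01670048]
corner [0.4260652  0.03550707]
422 245 265 188 233
188 256 257; 191 255 259; 194 255 259; 197 255 258; 200 253 258; 203 248 262; 206 246 264; 209 245 265; 212 245 265; 215 246 263; 218 249 261; 221 252 256; 224 252 255; 227 252 255; 230 251 255; 233 252 254; head [0.52664736 0.18137521 0.105     ]
start (np.float64(306.0), np.float64(216.0)) [0.51789973 0.06450649 0.068     ]
```

View pics/c.png

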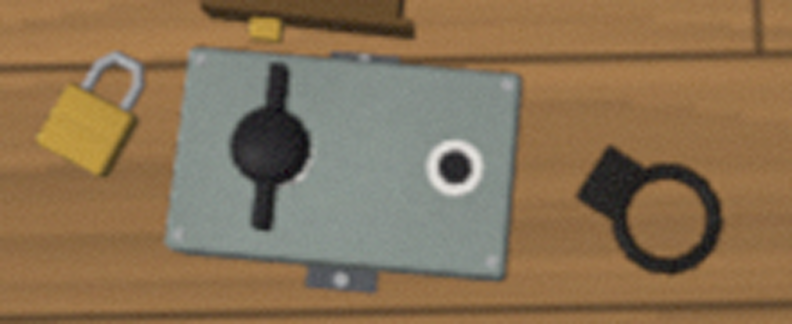

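```bash
cat >> h.py <<'E'
def Rd(phi):
    c,s=np.cos(phi),np.sin(phi); return np.array([[-s,c,0],[c,s,0],[0,0,-1.]])
E
python3 - <<'E'
from h import *
c=camera_params("top")
a=ray(c,(256.7,187.5),.102);b=ray(c,(253.2,233.5),.094);print(a,b,(a+b)/2,np.arctan2(*(a-b)[1::-1]))
yaw=-.075;H=np.array([.5266,.1814])
for k in(0,np.pi):
  for th in(0,.5,.95):
    f=yaw-th;p=H+.048*np.array([np.cos(f),np.sin(f)])
    print(k,th,inverse_kinematics([*p,.1],Rd(f+k)))
command_gripper(0.0,20)
movep([H[0],H[1],.27],Rd(yaw))
s=sense();print(s["time_s"],s["position"],s["joint_pos"],s["finger_gap"])
p,d=camera("wrist");cv2.imwrite("pics/w1.png",p[:,:,::-1]);np.save("pics/w1.npy",d);print(camera_params("wrist"))
np.savez("pics/w1.npz",p=s["position"],R=s["tcp_rot"])
E
```

```text
[0.5829191  0.17849518 0.102     ] [0.475579   0.18672993 0.094     ] [0.52924905 0.18261255 0.098     ] -0.07656646951782078
0 0 [-0.62813368  0.54211116  0.34900693  1.87005638 -0.25544402  0.77297688
 -0.21614615]
0 0.5 [-0.67848336  0.54005388  0.45689419  1.90729743 -0.3323472   0.76878485
 -0.61130612]
0 0.95 [-0.68529247  0.51874605  0.48000002  1.95248291 -0.34248575  0.75012944
 -1.03052021]
3.141592653589793 0 [-0.14534871  0.5439927  -0.30271416  1.83995331  0.21892319  0.79010639
  2.5047958 ]
3.141592653589793 0.5 [-0.20389505  0.51337709 -0.17894963  1.87835403  0.12713088  0.76076521
  2.11409745]
3.141592653589793 0.95 [-0.26299912  0.48318898 -0.07841383  1.92732933  0.05441481  0.73307587
  1.7436714 ]
2.6667 [0.52619091 0.18343761 0.26979645] [-0.72248213  0.27037813  0.3839857   1.81883152 -0.11475444  1.07416639
 -0.3678365 ] 0.00011965036282040148
{'K': array([[340.15904921,   0.        , 323.35202411],
       [  0.        , 340.15904921, 202.43883837],
       [  0.        ,   0.        ,   1.        ]]), 'tool_from_camera': array([[-1.82395329e-04, -9.52052725e-01, -3.05933939e-01,
         7.71731567e-02],
       [ 9.99999977e-01, -2.09475928e-04,  5.56878494e-05,
        -1.64166139e-03],
       [-1.17103565e-04, -3.05933922e-01,  9.52052741e-01,
        -1.16917379e-01],
       [ 0.00000000e+00,  0.00000000e+00,  0.00000000e+00,
         1.00000000e+00]])}
```

View pics/w1.png

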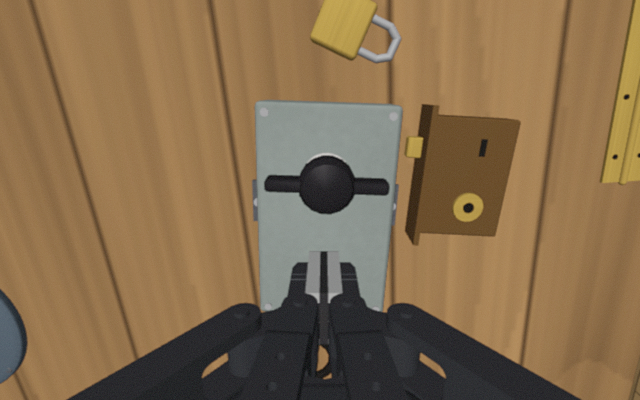

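The wrist view shows the head at about (326,184), with wing ends at (265,184) and (389,187). The closed fingertips are at about (324,255). I'll compute the position from this, then press.

Run:
```python
from h import *
c=camera_params("wrist");w=np.load("pics/w1.npz");T=c["tool_from_camera"]
R=w["R"]@T[:3,:3];t=w["R"]@T[:3,3]+w["p"]
im=cv2.imread("pics/w1.png");k=(im.max(2)<50).astype(np.uint8);m=np.zeros_like(k);m[145:225,261:393]=k[145:225,261:393]
m=cv2.morphologyEx(m,cv2.MORPH_OPEN,np.ones((3,3)))
ys,xs=np.nonzero(m);print(xs.min(),xs.max(),ys.min(),ys.max())
l=(xs.min(),ys[xs<xs.min()+12].mean());r=(xs.max(),ys[xs>xs.max()-12].mean())
A=ray(c,r,.1,R,t);B=ray(c,l,.1,R,t)
o=cv2.morphologyEx(m,cv2.MORPH_OPEN,cv2.getStructuringElement(2,(29,29)));y2,x2=np.nonzero(o)
C=ray(c,((x2.min()+x2.max())/2,(y2.min()+y2.max())/2),.092,R,t)
print(l,r,A,B,(A+B)/2,np.linalg.norm(A-B),np.arctan2(*(A-B)[1::-1]),C)
```

```text
265 387 156 212Traceback (most recent call last):
  File "<stdin>", line 10, in <module>
    return umr_minimum(a, axis, None, out, keepdims, initial, where)
ValueError: zero-size array to reduction operation minimum which has no identity
```

Run:
```python
from h import *
c=camera_params("wrist");w=np.load("pics/w1.npz");T=c["tool_from_camera"]
R=w["R"]@T[:3,:3];t=w["R"]@T[:3,3]+w["p"]
A=ray(c,(388,186.5),.1,R,t);B=ray(c,(265,184),.1,R,t);C=ray(c,(326.5,184),.09,R,t)
print(A,B,(A+B)/2,np.linalg.norm(A-B),np.arctan2(*(A-B)[1::-1]),C)
H=(A+B)/2
H=(H[:2]+[.528,.182])/2;print(H)
R=Rd(-.076)
move_l([*H,.150],R,feed=.15)
f0=sense()["wrist_force"]
for z in(.118,):
  hit=move_l([*H,z],feed=.04,until_force=15)
  s=sense();print(hit,s["position"],s["wrist_force"]-f0,s["time_s"])
p,d=camera("wrist");cv2.imwrite("pics/w2.png",p[:,:,::-1])
```

```text
[0.5807217  0.17924832 0.1       ] [0.47399587 0.18916405 0.1       ] [0.52735878 0.18420618 0.1       ] 0.10718546776566305 -0.09264249634828203 [0.52728177 0.18271281 0.09      ]
[0.52767939 0.18310309]
True [0.52846966 0.18339673 0.12703915] [-2.08090204 -0.30441709  7.51847918] 4.275
```

View pics/w2.png

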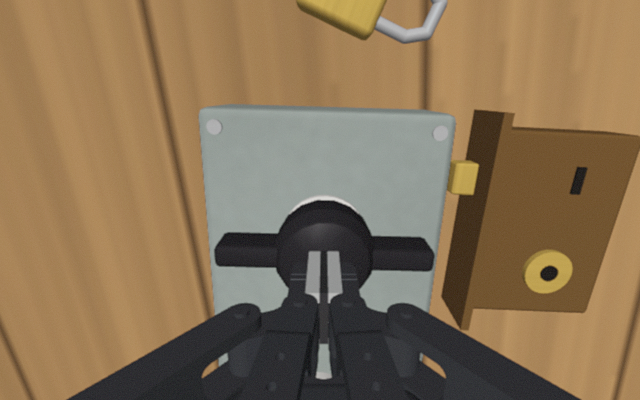

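The fingertip is on the head's centre and the tip height is about 0.102, so the head is fully down. I'll confirm the press and then turn wing_a.

```bash
cat >> h.py <<'E'
H=np.array([.5277,.1831]);Y=-.08
def pose(th,off,z=.099,r=.047):
    f=Y-th;e=np.array([np.cos(f),np.sin(f)]);n=np.array([-np.sin(f),np.cos(f)])
    return [*(H+r*e+off*n),z],Rd(f)
E
python3 - <<'E'
from h import *
print(move_l([*H,.121],feed=.02,until_force=12));sleep(.3)
s=sense();print(s["position"],s["wrist_force"],s["time_s"])
move_l([*H,.150],feed=.1)
p,R=pose(0,.034,.150);move_l(p,R,feed=.15)
p,R=pose(0,.034);print("desc",move_l(p,R,feed=.1,until_force=8))
f0=sense()["wrist_force"]
for th,off in[(0,.019),(.1,.017),(.3,.017),(.5,.017),(.7,.017),(.85,.017)]:
    p,R=pose(th,off);h=move_l(p,R,feed=.06,until_force=25)
    s=sense();print(th,h,np.round(s["position"]-p,4),np.round(s["wrist_force"]-f0,1),s["time_s"])
    if h:break
p,d=camera("wrist");cv2.imwrite("pics/w3.png",p[:,:,::-1])
p,d=camera("scene");cv2.imwrite("pics/s3.png",cv2.resize(p[150:260,260:440,::-1],None,fx=4,fy=4))
E
```

```text
True
[0.52855475 0.18342072 0.127004  ] [-1.61264381 -1.29340119  6.2350399 ] 4.8333
desc False
0 False [ 0.0002 -0.0008  0.0004] [-0.   0.6 -0.4] 6.8083
0.1 False [0.0001 0.0007 0.0002] [-0.2  0.5  0.6] 7.075
0.3 False [0.0006 0.0008 0.0004] [1.5 1.2 1.4] 7.425
0.5 False [0.0005 0.0005 0.0002] [1.4 1.1 1.2] 7.775
0.7 False [0.0005 0.0003 0.0002] [2.8 1.1 2. ] 8.125
0.85 False [0.0008 0.0006 0.0003] [4.3 3.1 3.4] 8.425
```

View pics/w3.png

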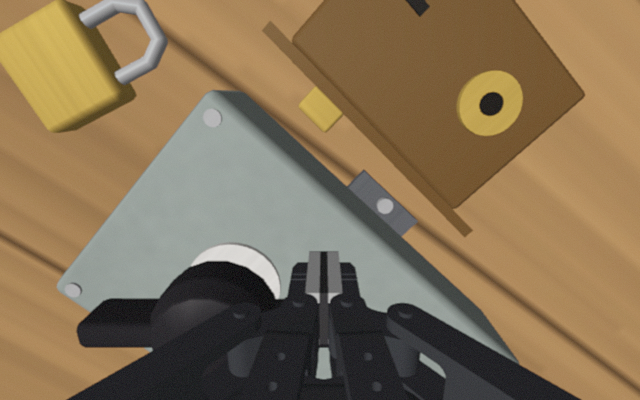

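View pics/s3.png

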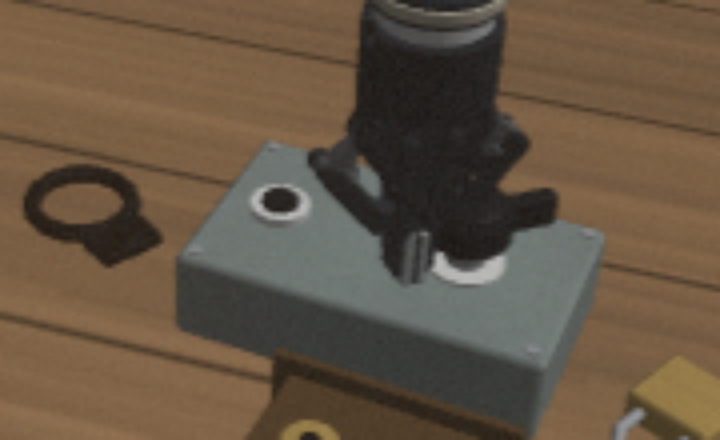

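The views show the head turned about 0.85 rad and raised, with the wing flat against the fingers. I'll push gently on toward the stop, hold, let it swing back, leave and check.

Run:
```python
from h import *
f0=sense()["wrist_force"]
for th in(.92,.97):
    p,R=pose(th,.017);h=move_l(p,R,feed=.03,until_force=12)
    s=sense();print(th,h,np.round(s["wrist_force"]-f0,1),s["time_s"])
    if h:break
sleep(.3)
for th in(.7,.4,.1):
    p,R=pose(th,.017);move_l(p,R,feed=.06)
p,R=pose(0,.036);move_l(p,R,feed=.06)
move_l([*p[:2],.27],feed=.15)
movep([H[0]-.03,H[1]-.03,.30],Rd(Y));sleep(.3)
s=sense();p,d=camera("wrist");cv2.imwrite("pics/w4.png",p[:,:,::-1])
c=camera_params("wrist");T=c["tool_from_camera"];R=s["tcp_rot"]@T[:3,:3];t=s["tcp_rot"]@T[:3,3]+s["position"]
v,u=np.mgrid[0:400,0:640];P=(np.stack([(u-c["K"][0,2])/c["K"][0,0]*d,(v-c["K"][1,2])/c["K"][1,1]*d,d],-1))@R.T+t
r=np.hypot(P[...,0]-H[0],P[...,1]-H[1])
print("head z",np.median(P[r<.01][:,2]),(r<.01).sum(),"boxtop",np.median(P[(r>.06)&(r<.065)][:,2]),s["time_s"],s["wrist_force"])
```

```text
0.92 False [ 2.   1.3 -0.7] 8.7917
0.97 False [ 3.2  2.  -2.3] 9.0417
head z 0.10933839403219797 387 boxtop 0.060270769024450443 13.3 [-0.17616319 -0.8187688  -0.28556667]
```

View pics/w4.png

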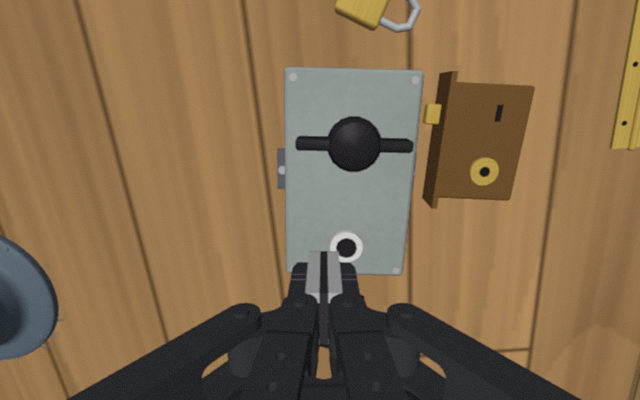

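The head is back at rest, with wing ends at (298,144) and (411,146), and the other objects are undisturbed. I'll compare its height with the depth picture from before the press, then hand in.

Run:
```python
from h import *
w=np.load("pics/w1.npz");d=np.load("pics/w1.npy")
c=camera_params("wrist");T=c["tool_from_camera"];R=w["R"]@T[:3,:3];t=w["R"]@T[:3,3]+w["p"]
v,u=np.mgrid[0:400,0:640];P=(np.stack([(u-c["K"][0,2])/c["K"][0,0]*d,(v-c["K"][1,2])/c["K"][1,1]*d,d],-1))@R.T+t
r=np.hypot(P[...,0]-H[0],P[...,1]-H[1])
z=np.median(P[r<.01][:,2]);b=np.median(P[(r>.06)&(r<.065)][:,2]);print(z,b)
if abs((z-b)-(.10934-.06027))<.001: print(finish_job())
```

```text
0.2818157846786649 0.05936146645736312
```

Run:
```python
from h import *
w=np.load("pics/w1.npz");d=np.load("pics/w1.npy")
c=camera_params("wrist");T=c["tool_from_camera"];R=w["R"]@T[:3,:3];t=w["R"]@T[:3,3]+w["p"]
v,u=np.mgrid[0:400,0:640];P=(np.stack([(u-c["K"][0,2])/c["K"][0,0]*d,(v-c["K"][1,2])/c["K"][1,1]*d,d],-1))@R.T+t
r=np.hypot(P[...,0]-H[0],P[...,1]-H[1]);ok=P[...,2]<.15
z=np.median(P[(r<.01)&ok][:,2]);b=np.median(P[(r>.06)&(r<.065)&ok][:,2]);print(z,b)
if abs((z-b)-(.10934-.06027))<.001: print(finish_job())
```

```text
0.10930640243189654 0.05931061949083816
the job is handed in; nothing more can be done
None
```

The stop head was pressed fully in, then one wing was turned clockwise to about 0.95 rad. The head came back out to within about 1 mm of its starting height and sprang back to rest. The hand is clear, nothing else looked disturbed in the last view, and the job is handed in; no verdict was shown.

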